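# Empty the rinsing cup and hang it to dry

## Robot

A 6-joint arm with a two-finger parallel gripper is mounted at the origin on a cart in front of the work surface, level with it; the furniture and walls round the work are solid. World frame = base frame: x ahead of the robot, y to its left, z up, the work surface at z = 0. Lengths are in mm, angles in degrees, forces in N, time in s.
With the tool pointing down it reaches from about 350 to 850 mm from the base axis. Payload 8.1 kg.
Tool frame: the origin (TCP) lies between the finger pads; the fingertips stand 25 mm ahead of it and the grasp point (between the pads) lies 6 mm ahead of it (r.tcp_to_tips is the distance from the TCP to the fingertips, in mm); z points along the fingers, y is the line along which they close (so a half turn about z gives the same grasp; the last joint's range is limited). The gripper opens to 85 mm and grips with 20 to 120 N. Pads are 22 mm wide; open, the fingers measure 114 mm over their backs; the gripper's body (76 mm by 85 mm) begins 54 mm behind the grasp point. The pads swing forward as they close: fully open they stand 13 mm farther back than shut.
Start: joints at [-73.705, 7.471, 85.268, -0, 87.261, -4.893], TCP at [216.877, -559.437, 256.292] pointing down, gripper open.
Joint ranges: [-169.43, 169.43], [-51.17, 129.36], [1.28, 143.12], [-76.62, 256.62], [0, 156.53], [-152.29, 152.29]. Speed limits (degrees/s): [136.94, 136.94, 159.86, 180, 180, 180].

## Interface

Orientations are given as [roll, pitch, yaw] about the fixed x, y, z axes, in that order (R = Rz(yaw) Ry(pitch) Rx(roll)).
In Python, from bench import r gives the robot as it stands.
- The arm moves only by the tool apply_moves, never from a script. Its arguments are lists of equal length, an entry for each row: "angular": the turn, a rotation vector about the world's x, y, z in units of 8 degrees (1.0 is 8 degrees), a list of three; "travel": the shift along the world's x, y, z in units of 40 mm (1.0 is 40 mm), a list of three; "jaw": the opening, from 0 (shut) to 1 (fully open). A call has 1 to 20 rows; each row shifts and turns the commanded pose from where the row before left it; what a row does not reach is not made up. A row lasts 1/8 s, in which the tool goes at most 62.5 mm and 10.7 degrees, less where a joint would pass 70% of its speed; a pose out of reach is approached as far as the arm can. A call is refused whole if a number of a shift passes 1 or a number of a turn 1, either way. A call with a gripper value outside its range is refused whole. The fingers move at their own pace and stop on an object; "force" is the grip in N (left out, the last holds). Time passes only in rows, so rows that do not move let the fingers close. It gives the time, the measured TCP pose, the force, the opening and the grip force at its end, in the units of the state.
- r.sense(): the state, without advancing time (a new reading comes with each control period).
- r.snapshot(name): name is "scene" or "side" or "wrist"; returns a dict with "color" (480x640x3 uint8, red, green, blue), "fx", "fy", "cx", "cy" (pixels), "R" (3x3) and "t" (3): a world point X has camera coordinates R X + t; the wrist camera has in their place "mount" (4x4, takes a point from camera to tool coordinates, whose origin is the TCP and whose axes are the flange's). Camera axes: x right, y down, z forward; pixel columns grow to the right and rows downward; lengths in mm; the calibration is good to about 2 mm. The wrist camera is an equidistant fisheye: a pixel r from the principal point sees the ray r / f radians off the axis. A picture is of the moment at which its call begins: read the wrist's pose just before it. There is no depth.
- r.hand_in(): hands the job in; it is judged then, once.
The state is a dict: "time": time; "joint_pos": joint angles; "qd": joint speeds; "joint_efforts": joint torques, N m; "tool_pos": TCP position; "tcp_rot": TCP orientation; "ft_force": force on the tool from outside, world axes, zero at the start; "wrist_torque": the same for the moment, N m; "finger_gap": finger opening in mm; "grip_force": force on a finger pad.
Only numpy, scipy, OpenCV 4.12 (cv2) and the standard library are available. Lean on these libraries where they do the work, as an engineer would, in place of code of your own. Each camera call takes 0.05 s, during which the arm holds its last target. There are 200 camera calls.

## Task

The cup lying on its side on the bench holds two rinsed adapters: carry it level so they stay in, tip both of them out into the open parts tray, then hang the empty cup upside down over the tall thick peg of the drying stand. Let it down gently until its rim rests on the stand's spacers all round, and let go.

Things in the scene. Friction and masses are not known exactly. Their poses are not given: they have to be found in the camera images.
- rinse_cup: Plain aluminium cup, 52 mm outside diameter, 95 mm long, wall 3 mm, floor 4 mm thick, about 0.12 kg. It lies on its side at first, mouth to the right (-y) or up to 40 degrees from there towards +x. Origin: on its axis, 47.5 mm from either end, 26 mm above the bench when lying. Its +x axis runs along the cup and out of the mouth; z is up at the start. Faint flats keep it from rolling by itself.
- cup_mouth (a point): Centre of the cup's open rim (on the axis, 47.5 mm from the cup's origin); axes as the cup's.
- adapter_long: Silver coaxial adapter, hex body with round ends, 45 mm long, 20 mm across, 17 mm high, about 35 g; starts loose inside the cup, lying along the cup's axis in its deeper half. Origin: middle of its underside; its y axis runs along its length.
- adapter_short: Brass-coloured coaxial adapter, like the other but 28 mm long, 17 mm across, 15 mm high, about 25 g; starts loose inside the cup near the mouth (well inside). Origin: middle of its underside; its y axis runs along its length.
- parts_tray: Open rectangular dark steel tray, fixed, 130 (its x) x 110 (its y) x 45 mm high, wall and floor 3 mm, open at the top and empty at the start. Origin: centre of its underside, on the bench; z up. Between the cup and the test fixture.
- drying_stand: Fixed grey drying stand on the bench at the right: base plate 70 (its x) x 110 (its y) x 12 mm high with two upright white pegs: a tall thick one (40 mm diameter) 22 mm to the stand's -y side, and a short slim one (12 mm diameter, 36 mm high, for small caps, not to be used) 38 mm to its +y side. Origin: centre of its underside; z up.
- peg_seat (a point): On the axis of the tall thick peg, at the height (16 mm above the bench) of the three small spacers round its foot, on which the cup's rim rests when it is home. The hung cup's floor does not touch the peg.
- peg_top (a point): Top centre of the tall thick peg, 78 mm above peg_seat. The peg is 40 mm in diameter; its top 18 mm tapers to 24 mm diameter. The cup's bore is 45 to 46 mm, so the play is about 2.5 mm all round.

How it is judged:
By the outcome, as a careful person would: the job done as asked, in the order asked, and still so for the second after the job is handed in, with the robot touching nothing.
It also fails if it takes over 67 s, if anything falls off the work surface, if the arm or the gripper's body presses on something with over 40 N, if the wrist force passes 120 N, or if a joint passes its speed limit or range.

## Working session

There is one attempt and no reset: what is moved stays moved. The work goes in short steps, Python scripts to look and compute and a tool call to move; the robot and the scene stay as the last step left them, time stands still between calls to the robot, and variables do not carry over. Pictures are saved under pics/ and viewed, at most 10 in all, crops included, and the job is handed in when it is done.

Besides the shell and the picture viewer there is one more tool, called as name(argument=value, ...) on one line, values as JSON. apply_moves: Moves the arm, as the interface text tells. Its arguments: {"type":"object","properties":{"angular":{"type":"array"},"travel":{"type":"array"},"jaw":{"type":"array"},"force":{"type":"number"}},"required":["angular","travel","jaw"]}

```bash
ls; mkdir -p pics; cat > h.py <<'E'
import numpy as np,cv2
from bench import r
def save(n,f):
    s=r.snapshot(n); cv2.imwrite(f,s["color"][:,:,::-1]); np.savez(f[:-4]+'.npz',**s); return s
def ray(s,u,v,z):
    R=np.array(s["R"]);t=np.array(s["t"]).ravel()
    d=R.T@np.array([(u-s["cx"])/s["fx"],(v-s["cy"])/s["fy"],1]);c=-R.T@t
    return c+d*(z-c[2])/d[2]
def proj(s,X):
    c=np.array(s["R"])@np.array(X)+np.array(s["t"]).ravel()
    return s["fx"]*c[0]/c[2]+s["cx"],s["fy"]*c[1]/c[2]+s["cy"]
E
python3 - <<'E'
from h import *
for n in("scene","side"):
    s=save(n,f"pics/{n}0.png"); print(n,s["fx"],-np.array(s["R"]).T@np.array(s["t"]).ravel(),np.array(s["R"])[2])
print(r.sense())
E
```

```text
pics
scene 440.14469136735437 [ 30.99544091 758.35343524 509.71582162] [ 0.47272026 -0.77544112 -0.41860079]
side 435.38562818470655 [219.1073925  914.04684985 733.52131948] [ 0.21369155 -0.81093515 -0.54472021]
{'time': 0.1, 'joint_pos': array([-7.37057606e+01,  7.51094322e+00,  8.53240253e+01,  5.15227202e-04,
        8.72629416e+01, -4.89164274e+00]), 'qd': array([-0.05973481, -0.00427768, -0.16985305, -0.01558155, -0.12002837,
       -0.0810772 ]), 'joint_efforts': array([ 9.38984449e-04, -5.70947993e+01, -5.01943767e+01, -2.10568442e-04,
        8.08046112e-03,  2.21807102e-05]), 'tool_pos': array([ 216.74290245, -558.98325655,  255.33817278]), 'tcp_rot': array([-1.79902490e+02, -8.86167624e-03,  2.11858495e+01]), 'ft_force': array([-0.07471592,  0.95087386, -0.3440866 ]), 'wrist_torque': array([ 0.03077425, -0.05363647,  0.01254977]), 'grip_force': 0.0, 'finger_gap': 85.62259807872432}
```

View pics/scene0.png

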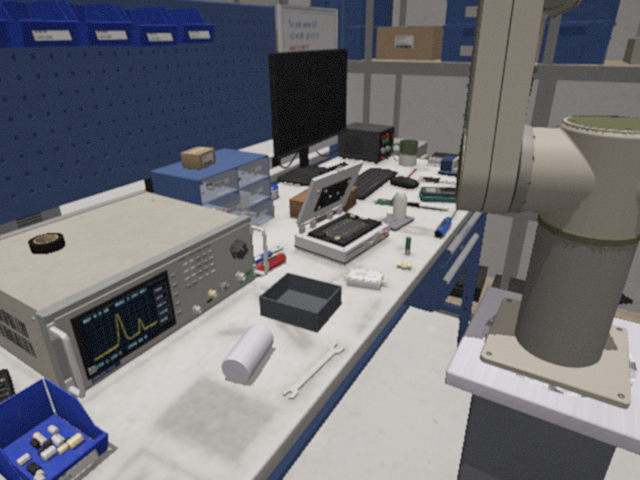

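View pics/side0.png

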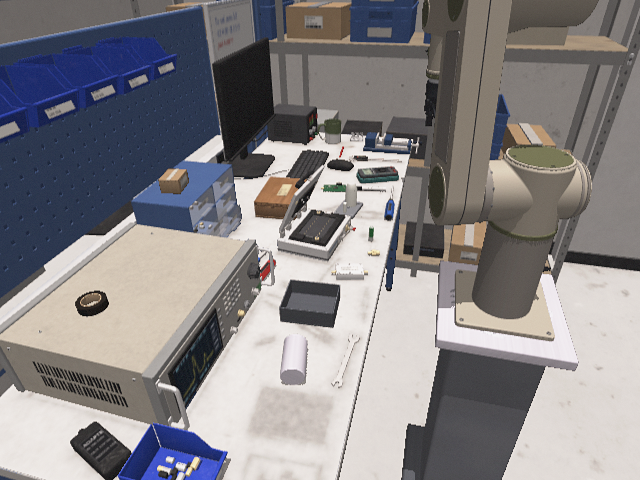

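The scene view shows the cup at about (248,353), the tray at (300,300) and the stand at (400,208). The side view shows them at (294,360), (310,302) and (351,200). Next I'll zoom in on these.

```bash
python3 - <<'E'
import cv2,numpy as np
a=cv2.imread('pics/scene0.png');b=cv2.imread('pics/side0.png')
c=lambda i,x,y,w,h,k:cv2.resize(i[y:y+h,x:x+w],None,fx=k,fy=k,interpolation=cv2.INTER_CUBIC)
o=np.vstack([np.hstack([c(a,210,260,160,130,2.5),c(b,240,265,160,130,2.5)])[:300],np.hstack([c(a,370,175,80,60,5),c(b,320,170,80,60,5)])])
cv2.imwrite('pics/z1.png',o)
E
```

```text
(no output)
```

View pics/z1.png

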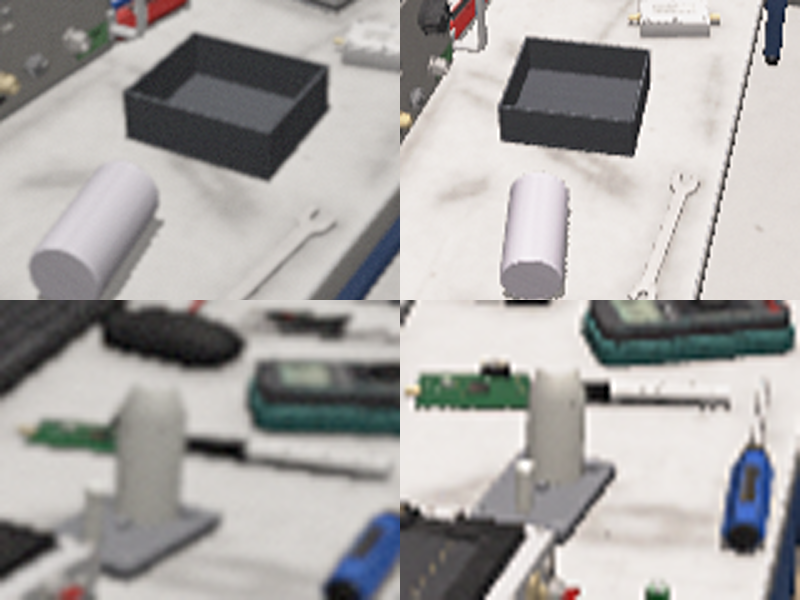

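```bash
python3 - <<'E'
from h import *
S=np.load('pics/scene0.npz');D=np.load('pics/side0.npz')
def go(nm,z,ps,pd,k,os,od):
    for a,b in zip(ps,pd):
        A=ray(S,a[0]/k+os[0],a[1]/k+os[1],z);B=ray(D,b[0]/k+od[0],b[1]/k+od[1],z)
        print(nm,A[:2].round(),B[:2].round())
go('tray',45,[(126,95),(194,36),(328,68),(270,137)],[(100,107),(125,38),(249,50),(237,120)],2.5,(210,260),(240,265))
go('cupfloor',26,[(65,278)],[(132,280)],2.5,(210,260),(240,265))
go('cuprimtop',52,[(130,163)],[(138,174)],2.5,(210,260),(240,265))
go('pegtop',94,[(155,388)],[(156,370)],5,(370,175),(320,170))
go('base',12,[(220,515),(125,575)],[(215,463),(150,537)],5,(370,175),(320,170))
E
```

```text
tray [511. 194.] [512. 194.]
tray [518.  91.] [521.  90.]
tray [394.  79.] [394.  80.]
tray [384. 186.] [383. 182.]
cupfloor [431. 361.] [428. 364.]
cuprimtop [447. 271.] [449. 275.]
pegtop [314. -35.] [388. -36.]
base [298. -87.] [360. -73.]
base [315. -17.] [382.   2.]
```

```bash
python3 - <<'E'
from h import *
S=np.load('pics/scene0.npz');D=np.load('pics/side0.npz')
def go(nm,z,ps,pd,k,os,od):
    for a,b in zip(ps,pd):
        A=ray(S,a[0]/k+os[0],(a[1]-300)/k+os[1],z);B=ray(D,b[0]/k+od[0],(b[1]-300)/k+od[1],z)
        print(nm,A[:2].round(),B[:2].round())
go('pegtop',94,[(155,388)],[(156,370)],5,(370,175),(320,170))
go('base',12,[(220,515),(125,575)],[(215,463),(150,537)],5,(370,175),(320,170))
E
```

```text
pegtop [ 458. -399.] [ 458. -394.]
base [ 422. -427.] [ 420. -425.]
base [ 437. -316.] [ 444. -313.]
```

apply_moves(angular=[[0,0,0.5],[0,0,0.5],[0,0,0.5],[0,0,0.5],[0,0,0.5],[0,0,0.5],[0,0,0.5],[0,0,0.5],[0,0,0.5],[0,0,0.5],[0,0,0.5],[0,0,0.5],[0,0,0.5],[0,0,0.5],[0,0,0.5],[0,0,0.5],[0,0,0.5],[0,0,0.5],[0,0,0.5],[0,0,0.5]], travel=[[0.57,0.97,0],[0.57,0.97,0],[0.57,0.97,0],[0.57,0.97,0],[0.57,0.97,0],[0.57,0.97,0],[0.57,0.97,0],[0.57,0.97,0],[0.06,0.985,0],[0.06,0.985,0],[0.06,0.985,0],[0.06,0.985,0],[0.06,0.985,0],[0.06,0.985,0],[0.06,0.985,0],[0.06,0.985,0],[0.06,0.985,0],[0.06,0.985,0],[0.06,0.985,-0.5],[0.06,0.985,-0.5]], jaw=[1,1,1,1,1,1,1,1,1,1,1,1,1,1,1,1,1,1,1,1])

```text
time: 2.6
tool_pos: [428.0, 225.1, 215.7]
tcp_rot: [180.0, -0.0, 101.3]
ft_force: [0.8, 0.3, 0.6]
finger_gap: 85.2
grip_force: 0.0
```

apply_moves(angular=[[0,0,0],[0,0,0],[0,0,0],[0,0,0]], travel=[[0.06,0.8,-0.3],[0.06,0.8,-0.2],[0.06,0.7,0],[0,0,0]], jaw=[1,1,1,1])

```text
time: 3.1
tool_pos: [434.7, 317.0, 195.6]
tcp_rot: [-179.9, 0.0, 101.3]
ft_force: [0.3, 0.1, 0.1]
finger_gap: 85.7
grip_force: 0.0
```

```bash
python3 - <<'E'
from h import *
st=r.sense();print(st['time'],st['tool_pos'],st['tcp_rot'],st['joint_pos'])
s=save('wrist','pics/w1.png');print({k:s[k] for k in s if k!='color'})
np.savez('pics/w1st.npz',p=st['tool_pos'],o=st['tcp_rot'])
E
```

```text
3.1 [434.7076143  317.03076202 195.56784957] [-1.79930629e+02  7.28539227e-03  1.01312104e+02] [3.06323276e+01 4.14663448e-02 9.94306995e+01 1.62952018e-02
 8.05957095e+01 1.93175557e+01]
{'fx': 371.64829954431775, 'fy': 371.64829954431775, 'cx': 326.7798469107929, 'cy': 245.88824797075424, 'mount': array([[-4.78074077e-04, -9.52173711e-01, -3.05556862e-01,
         7.79670098e+01],
       [ 9.99999875e-01, -4.11199083e-04, -2.83224079e-04,
        -2.77066188e-01],
       [ 1.44033821e-04, -3.05556960e-01,  9.52173789e-01,
        -1.17693321e+02],
       [ 0.00000000e+00,  0.00000000e+00,  0.00000000e+00,
         1.00000000e+00]])}
```

View pics/w1.png

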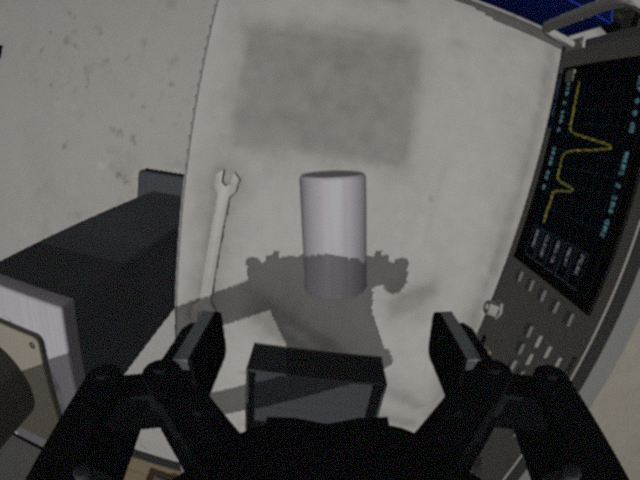

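The wrist view shows the cup with its floor edge at (301,178)–(366,178) and its mouth edge at (305,287)–(367,287). The tray is below it.

```bash
cat >> h.py <<'E'
from scipy.spatial.transform import Rotation as Ro
def wray(s,st,u,v,z):
    x,y=(u-s["cx"])/s["fx"],(v-s["cy"])/s["fy"];a=np.hypot(x,y)
    d=np.array([x/a*np.sin(a),y/a*np.sin(a),np.cos(a)])
    M=np.array(s["mount"]);R=Ro.from_euler('xyz',st['o'],degrees=True).as_matrix()
    c=R@M[:3,3]+st['p'];d=R@M[:3,:3]@d
    return c+d*(z-c[2])/d[2]
E
python3 - <<'E'
from h import *
s=np.load('pics/w1.npz');st=np.load('pics/w1st.npz')
for u,v,z in[(301,178,30),(366,178,30),(305,287,30),(367,287,30),(334,171,52),(334,297,52)]:print(u,v,wray(s,st,u,v,z).round(1))
E
```

```text
301 178 [406.7 353.9  30. ]
366 178 [455.5 363.7  30. ]
305 287 [425.9 265.3  30. ]
367 287 [476.8 275.4  30. ]
334 171 [429.5 366.3  52. ]
334 297 [449.  271.3  52. ]
```

apply_moves(angular=[[0,0,0.12],[0,0,0],[0,0,0],[0,0,0],[0,0,0],[0,0,0],[0,0,0],[0,0,0],[0,0,0],[0,0,0]], travel=[[0.01,0.61,0],[0,0,-0.7],[0,0,-0.7],[0,0,-0.7],[0,0,-0.7],[0,0,-0.6],[0,0,-0.3],[0,0,-0.25],[0,0,-0.14],[0,0,0]], jaw=[1,1,1,1,1,1,1,1,1,1])

```text
time: 4.4
tool_pos: [435.8, 340.2, 32.8]
tcp_rot: [180.0, -0.0, 102.1]
ft_force: [-0.2, -0.4, 0.4]
finger_gap: 85.7
grip_force: 0.0
```

apply_moves(angular=[[0,0,0],[0,0,0],[0,0,0],[0,0,0],[0,0,0],[0,0,0],[0,0,0],[0,0,0]], travel=[[0,0,0],[0,0,0],[0,0,0],[0,0,0],[0,0,0],[0,0,0],[0,0,0],[0,0,0]], jaw=[0.8,0.7,0.65,0.6,0.5,0.5,0.5,0.5], force=45)

```text
time: 5.4
tool_pos: [435.8, 340.4, 33.2]
tcp_rot: [180.0, -0.0, 102.2]
ft_force: [-2.2, -1.5, 5.7]
finger_gap: 50.7
grip_force: 47.4
```

```bash
python3 - <<'E'
from h import *
st=r.sense();print(st['time'],st['tool_pos'],st['tcp_rot'],st['joint_pos'],st['ft_force'],st['wrist_torque'],st['finger_gap'],st['grip_force'])
E
```

```text
5.4 [435.8448596  340.38019962  33.18762507] [ 1.79977637e+02 -1.42272074e-02  1.02150812e+02] [3.26729583e+01 1.31979177e+01 1.03597723e+02 6.14564621e-03
 6.31784279e+01 2.05193769e+01] [-2.20057088 -1.45936004  5.65526401] [-0.11128055  0.31152351 -0.01829836] 50.7212881760048 47.3643426282797
```

apply_moves(angular=[[0,0,0],[0,0,0],[0,0,0],[0,0,0],[0,0,0],[0,0,0],[0,0,0],[0,0,0],[0,0,0],[0,0,0]], travel=[[0,0,0.1],[0,0,0.2],[0,0,0.35],[0,0,0.4],[0,0,0.4],[0,0,0.4],[0,0,0.4],[0,0,0.3],[0,0,0.2],[0,0,0.1]], jaw=[0.5,0.5,0.5,0.5,0.5,0.5,0.5,0.5,0.5,0.5])

```text
time: 6.65
tool_pos: [435.7, 340.2, 147.1]
tcp_rot: [180.0, -0.0, 102.1]
ft_force: [0.8, -0.1, -0.5]
finger_gap: 50.8
grip_force: 47.1
```

```bash
cat > k.py <<'E'
import numpy as np
from scipy.optimize import least_squares
from scipy.spatial.transform import Rotation as Ro
D=[([-73.7057,7.5109,85.324,0,87.263,-4.89],[216.743,-558.98,255.34]),
([30.632,.0415,99.4307,0.016,80.5957,19.3176],[434.708,317.03,195.57]),
([32.673,13.198,103.598,0.006,63.178,20.519],[435.845,340.38,33.19])]
def fk(q,P):
    a,L2,L3,d1,b,d6=P
    q=np.radians(q);z=lambda t:Ro.from_euler('z',t);y=lambda t:Ro.from_euler('y',t)
    A=z(q[0]);p=A.apply([a,b,d1]);B=A*y(q[1]);p=p+B.apply([0,0,L2]);B=B*y(q[2]);p=p+B.apply([0,0,L3])
    B=B*z(q[3])*y(q[4])*z(q[5]+np.pi/2);return p+B.apply([0,0,d6]),B
def fit(D,d6=None):
    f=lambda P:np.concatenate([fk(q,np.append(P,d6) if d6 else P)[0]-p for q,p in D])
    s=least_squares(f,[50,425,425,400,50]+([] if d6 else [250]));return s
def ik(p,R,P,q0):
    lo=np.array([-169,-51,1.3,-76,0,-152]);hi=np.array([169,129,143,256,156,152])
    def f(q):
        a,B=fk(q,P);return np.concatenate([(a-p)/10,(B.inv()*R).as_rotvec()*20])
    s=least_squares(f,np.clip(q0,lo+1,hi-1),bounds=(lo,hi));return s.x,s.cost
def level(bear):   # tool down, tool x at bearing
    return Ro.from_euler('z',bear,degrees=True)*Ro.from_euler('x',180,degrees=True)
def tilt(bear,t):  # tool z turned t deg from down towards bearing
    ax=Ro.from_euler('z',bear,degrees=True).apply([0,-1,0])
    return Ro.from_rotvec(np.radians(t)*ax)*level(bear)
E
python3 - <<'E'
from h import *; from k import *
st=r.sense();print(st['time'],st['tool_pos'],st['tcp_rot'],st['ft_force'],st['finger_gap'],st['grip_force'])
D.append((st['joint_pos'],st['tool_pos']))
for d6 in (200,250,300):
    s=fit(D,d6);print(s.x.round(1),s.cost)
    P=np.append(s.x,d6)
    print(tilt(90,90).apply([0,0,1]).round(2))
    for nm,p in(('tray',[452,137,120]),('peg',[459,-397,190]),('peg',[459,-397,88])):
      for b in(102,80,60,40,20):
        q,c=ik(np.array(p),tilt(b,90),P,[20,20,90,90,90,20]);print(nm,p[2],b,q.round(),round(c,2))
E
```

```text
6.65 [435.74340833 340.19587014 147.08654025] [ 1.79989027e+02 -4.48086061e-03  1.02144039e+02] [ 0.83485199 -0.06825608 -0.51270572] 50.799998623452886 47.06756394705735
[ -2.3 300.9 548.9 185.6  51.2] 108.84804745711851
[ 0.  1. -0.]
tray 120 102 [-13.  15. 115.  73. 109. -43.] 0.0
tray 120 80 [-15.   2. 130.  87.  94. -42.] 0.0
tray 120 60 [-14. -12. 143. 101.  78. -42.] 0.0
tray 120 40 [-10.  -9. 143. 116.  69. -49.] 9.38
tray 120 20 [  3.  -3. 143. 157.  61. -76.] 27.31
peg 190 102 [-54.  57.  50.  57. 151. -37.] 0.0
peg 190 80 [-58.  47.  65.  68. 134. -31.] 0.0
peg 190 60 [-62.  37.  79.  75. 119. -30.] 0.0
peg 190 40 [-65.  25.  94.  83. 103. -30.] 0.0
peg 190 20 [-65.  14. 108.  93.  86. -32.] 0.0
peg 88 102 [-54.  66.  48.  48. 146. -47.] 0.0
peg 88 80 [-58.  56.  63.  61. 131. -40.] 0.0
peg 88 60 [-62.  46.  77.  71. 116. -38.] 0.0
peg 88 40 [-65.  36.  92.  81. 101. -39.] 0.0
peg 88 20 [-65.  26. 106.  93.  86. -42.] 0.0
[ -2.3 300.7 548.9 235.9  51.2] 109.87330960286391
[ 0.  1. -0.]
tray 120 102 [-18.  25. 110.  68. 111. -49.] 0.0
tray 120 80 [-22.  11. 127.  81.  98. -
[... 703 characters left out ...]
[-22.  35. 103.  63. 112. -54.] 0.0
tray 120 80 [-28.  21. 123.  75. 101. -56.] 0.0
tray 120 60 [-31.   6. 142.  89.  91. -58.] 0.0
tray 120 40 [-29.  15. 143. 105.  91. -69.] 10.02
tray 120 20 [ -6.  31. 143. 152. 102. -88.] 27.62
peg 190 102 [-57.  95.   1.  74. 155. -18.] 1.65
peg 190 80 [-63.  73.  37.  66. 139. -31.] 0.0
peg 190 60 [-69.  55.  64.  69. 123. -36.] 0.0
peg 190 40 [-73.  40.  87.  76. 109. -39.] 0.0
peg 190 20 [-76.  24. 108.  86.  94. -42.] 0.0
peg 88 102 [-58. 101.   1.  60. 151. -32.] 4.86
peg 88 80 [-63.  86.  27.  62. 137. -36.] 0.0
peg 88 60 [-69.  67.  58.  65. 121. -42.] 0.0
peg 88 40 [-73.  52.  82.  73. 107. -46.] 0.0
peg 88 20 [-76.  39. 103.  85.  94. -52.] 0.0
```

```bash
python3 - <<'E'
from h import *
S=np.load('pics/scene0.npz');D=np.load('pics/side0.npz')
for a,b in[((295,247),(279,249)),((337,260),(329,258)),((389,235),(352,234)),((365,287),(349,278))]:print(ray(S,*a,0).round(),ray(D,*b,0).round())
def tri(a,b):
    cs=[];
    A=np.zeros((3,3));B=np.zeros(3)
    for s,p in((S,a),(D,b)):
        c=ray(s,*p,0);e=ray(s,*p,100);d=(e-c)/np.linalg.norm(e-c);M=np.eye(3)-np.outer(d,d);A+=M;B+=M@c
    return np.linalg.solve(A,B).round()
print(tri((358,166),(325,167)),tri((333,171),(309,177)))
E
```

```text
[ 633. -105.    0.] [ 619. -100.    0.]
[501. -96.   0.] [462. -89.   0.]
[ 448. -301.   -0.] [ 422. -233.    0.]
[384. -14.   0.] [387. -10.   0.]
[ 512. -233.  212.] [ 535. -144.  218.]
```

apply_moves(angular=[[0,0,-0.1],[0,0,-0.2],[0,0,-0.35],[0,0,-0.35],[0,0,-0.35],[0,0,-0.35],[0,0,-0.35],[0,0,-0.35],[0,0,-0.35],[0,0,-0.35],[0,0,-0.2],[0,0,-0.1],[0,0,0],[0,0,0]], travel=[[0.02,-0.1,-0.04],[0.03,-0.18,-0.07],[0.06,-0.3,-0.12],[0.06,-0.3,-0.12],[0.06,-0.3,-0.12],[0.06,-0.3,-0.12],[0.06,-0.3,-0.12],[0.06,-0.3,-0.12],[0.06,-0.3,-0.12],[0.06,-0.3,-0.12],[0.03,-0.15,-0.06],[0.02,-0.05,-0.02],[0,0,0],[0,0,0]], jaw=[0.5,0.5,0.5,0.5,0.5,0.5,0.5,0.5,0.5,0.5,0.5,0.5,0.5,0.5])

```text
time: 8.4
tool_pos: [459.0, 225.3, 100.9]
tcp_rot: [180.0, -0.0, 75.0]
ft_force: [-0.2, 0.8, -1.9]
finger_gap: 50.8
grip_force: 47.1
```

```bash
python3 - <<'E'
from h import *
st=r.sense();p0=st['tool_pos'];print(p0,st['tcp_rot'],st['joint_pos'].round(1),st['ft_force'],st['time'])
b=np.radians(st['tcp_rot'][2]);bd=np.array([np.cos(b),np.sin(b),0]);up=np.array([0,0,1]);print('axis',np.sin(b),-np.cos(b))
f=lambda t:bd*(-6*np.sin(t)+70*np.cos(t))+up*(6*np.cos(t)+70*np.sin(t))
M0=p0-f(0);M1=np.array([445,140,68]);print(M0)
T=np.radians(np.arange(21)*4.5);X=np.array([M0+(M1-M0)*i/20+f(t) for i,t in enumerate(T)])
print((np.diff(X,axis=0)/40).round(2).tolist(),X[-1])
s=save('side','pics/s2.png');c=proj(s,M0);print(c);cv2.imwrite('pics/s2z.png',cv2.resize(s['color'][200:400,200:440,::-1],None,fx=2.5,fy=2.5))
E
```

```text
[458.9669674  225.31705445 100.91137526] [ 1.79985814e+02 -1.86458870e-02  7.49839893e+01] [ 20.4   1.4 108.5   0.   70.1  35.4] [-0.16210352  0.80736726 -1.93551466] 8.4
axis 0.9658534644678765 -0.259088952244978
[440.83074074 157.70731194  94.91137526]
[[0.0, -0.04, 0.1], [-0.0, -0.05, 0.1], [-0.0, -0.06, 0.1], [-0.01, -0.07, 0.1], [-0.01, -0.08, 0.09], [-0.01, -0.09, 0.09], [-0.01, -0.1, 0.08], [-0.02, -0.11, 0.07], [-0.02, -0.11, 0.07], [-0.02, -0.12, 0.06], [-0.02, -0.13, 0.05], [-0.02, -0.13, 0.04], [-0.03, -0.14, 0.03], [-0.03, -0.14, 0.02], [-0.03, -0.15, 0.01], [-0.03, -0.15, 0.0], [-0.03, -0.15, -0.01], [-0.03, -0.15, -0.02], [-0.03, -0.16, -0.03], [-0.03, -0.16, -0.04]] [443.44546629 134.20487921 138.        ]
(np.float64(312.9160911246262), np.float64(285.95361137983684))
```

View pics/s2z.png

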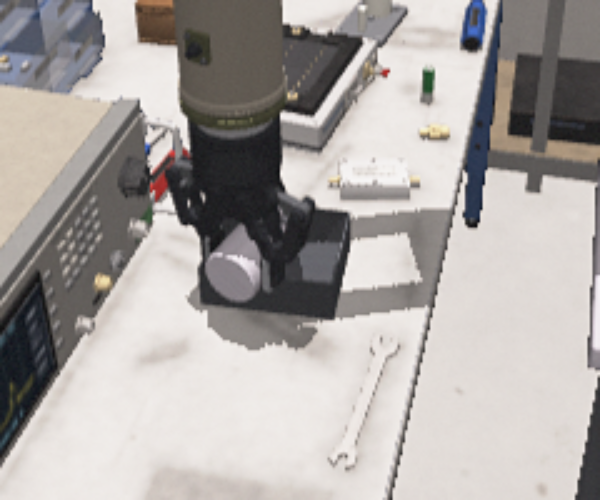

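The cup is held level with its mouth over the tray. Now I'll tip it.

apply_moves(angular=[[0.543,-0.146,0],[0.543,-0.146,0],[0.543,-0.146,0]], travel=[[0,-0.04,0.1],[0,-0.05,0.1],[0,-0.06,0.1]], jaw=[0.5,0.5,0.5])

```text
time: 8.82
tool_pos: [458.9, 219.3, 113.1]
tcp_rot: [180.0, -13.6, 75.0]
ft_force: [1.7, -0.1, -1.9]
finger_gap: 51.2
grip_force: 47.2
```

```bash
python3 - <<'E'
from h import *; from k import *
st=r.sense();print(st['tool_pos'],st['tcp_rot'],st['joint_pos'].round(1))
for d in(150,200,250,300):
  P=[-2.3,300.7,548.9,185.6+d-200,51.2,d]; p,R=fk(st['joint_pos'],P);print(d,p.round(1),(R.inv()*Ro.from_euler('xyz',st['tcp_rot'],degrees=True)).magnitude()*57.3)
E
```

```text
[458.93710643 219.29735334 113.11972568] [179.9549108  -13.64327511  75.0172737 ] [ 11.6  -6.9 116.2  13.4  65.1  21.5]
150 [468.8 180.5 106.8] 3.1308366842182114e-14
200 [471.9 191.9 108.2] 3.1308366842182114e-14
250 [475.  203.3 109.6] 3.1308366842182114e-14
300 [478.1 214.7 111. ] 3.1308366842182114e-14
```

apply_moves(angular=[[0.543,-0.146,0],[0.543,-0.146,0],[0.543,-0.146,0],[0.543,-0.146,0],[0.543,-0.146,0],[0.543,-0.146,0],[0.543,-0.146,0],[0.543,-0.146,0],[0.543,-0.146,0],[0.543,-0.146,0],[0.543,-0.146,0],[0.543,-0.146,0],[0.543,-0.146,0],[0.543,-0.146,0],[0.543,-0.146,0],[0.543,-0.146,0],[0.543,-0.146,0],[0,0,0]], travel=[[-0.01,-0.07,0.1],[-0.01,-0.08,0.09],[-0.01,-0.09,0.09],[-0.01,-0.1,0.08],[-0.02,-0.11,0.07],[-0.02,-0.11,0.07],[-0.02,-0.12,0.06],[-0.02,-0.13,0.05],[-0.02,-0.13,0.04],[-0.03,-0.14,0.03],[-0.03,-0.14,0.02],[-0.03,-0.15,0.01],[-0.03,-0.15,0.0],[-0.03,-0.15,-0.01],[-0.03,-0.15,-0.02],[-0.03,-0.16,-0.03],[-0.03,-0.16,-0.04],[0,0,0]], jaw=[0.5,0.5,0.5,0.5,0.5,0.5,0.5,0.5,0.5,0.5,0.5,0.5,0.5,0.5,0.5,0.5,0.5,0.5])

```text
time: 11.08
tool_pos: [443.7, 133.3, 136.0]
tcp_rot: [-103.7, -89.9, -1.4]
ft_force: [-0.2, 0.2, -2.1]
finger_gap: 50.9
grip_force: 47.5
```

```bash
python3 - <<'E'
from h import *
st=r.sense();print(st['tool_pos'],st['tcp_rot'],st['joint_pos'].round(1),st['ft_force'])
R=Ro.from_euler('xyz',st['tcp_rot'],degrees=True);print(R.apply([0,0,1]).round(3),R.apply([1,0,0]).round(3))
a=save('side','pics/s3.png')['color'];b=save('scene','pics/sc3.png')['color']
cv2.imwrite('pics/t3.png',np.hstack([cv2.resize(a[180:360,220:380],None,fx=2.5,fy=2.5),cv2.resize(b[200:380,220:380],None,fx=2.5,fy=2.5)])[:,:,::-1])
E
```

```text
[443.65960437 133.26693992 135.96667401] [-103.67924039  -89.85239677   -1.38306293] [-36.   28.  121.4  71.8 100.4 -61. ] [-0.16700889  0.16905117 -2.06643713]
[ 0.26   0.966 -0.001] [ 0.003 -0.     1.   ]
```

View pics/t3.png

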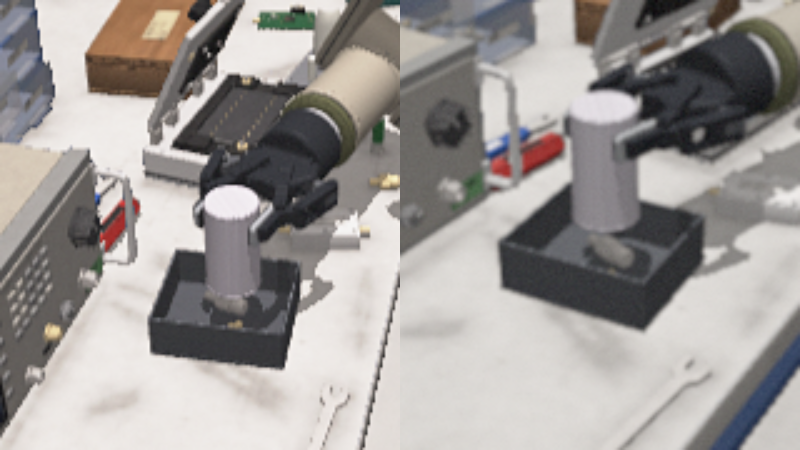

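Both adapters can be seen in the tray under the mouth: the silver one, and a brass spot at (235,322). I'll raise the cup clear and check.

apply_moves(angular=[[0,0,0],[0,0,0],[0,0,0],[0,0,0],[0,0,0],[0,0,0],[0,0,0]], travel=[[0,0,0.1],[0,0,0.3],[0,0,0.5],[0,0,0.5],[0,0,0.5],[0,0,0.3],[0,0,0.1]], jaw=[0.5,0.5,0.5,0.5,0.5,0.5,0.5])

```text
time: 12.05
tool_pos: [443.8, 133.4, 230.0]
tcp_rot: [125.6, -89.8, 129.4]
ft_force: [-0.1, 0.3, -1.1]
finger_gap: 50.8
grip_force: 47.5
```

```bash
python3 - <<'E'
from h import *; from k import *
st=r.sense();print(st['tool_pos'],st['tcp_rot'],st['joint_pos'].round(1),st['ft_force'])
a=save('side','pics/s4.png')['color'];b=save('scene','pics/sc4.png')['color']
cv2.imwrite('pics/t4.png',np.hstack([cv2.resize(a[180:360,220:380],None,fx=2.5,fy=2.5),cv2.resize(b[200:380,220:380],None,fx=2.5,fy=2.5)])[:,:,::-1])
E
```

```text
[443.76039673 133.37094967 230.0493218 ] [125.57198763 -89.84512996 129.38981711] [-36.   11.4 126.   74.2 103.9 -49.5] [-0.13388998  0.31989442 -1.08548599]
```

View pics/t4.png

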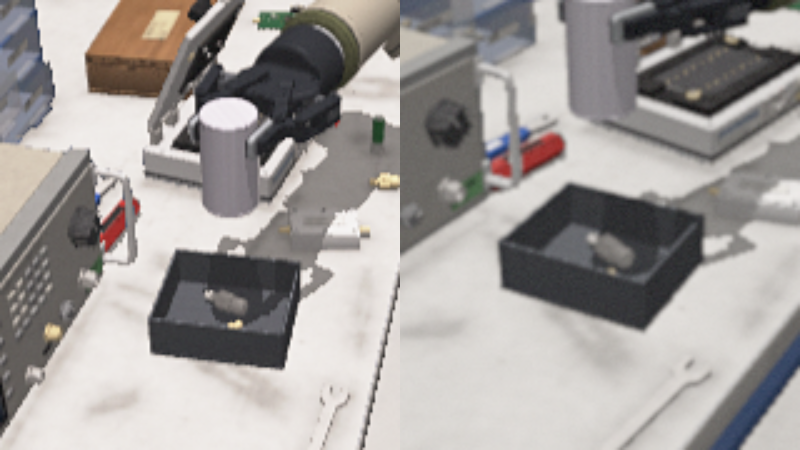

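Both adapters lie in the tray, silver at (230,300) and brass at (235,323) in the left half. Next I'll plan the path to the peg.

```bash
cat >> k.py <<'E'
D2=D+[([20.4,1.4,108.5,0,70.1,35.4],[458.97,225.32,100.91]),([11.6,-6.9,116.2,13.4,65.1,21.5],[458.94,219.30,113.12]),([-36,28,121.4,71.8,100.4,-61],[443.66,133.27,135.97]),([-36,11.4,126,74.2,103.9,-49.5],[443.76,133.37,230.05])]
_fk=fk
def fk(q,P):
    p,B=_fk(q,P[:6]);t=np.radians(q[0]);u=np.radians(q[1]+q[2])
    return p+P[6]*np.array([np.cos(t)*np.cos(u),np.sin(t)*np.cos(u),-np.sin(u)]),B
sol=least_squares(lambda P:np.concatenate([fk(q,P)[0]-p for q,p in D2]),[50,425,425,400,50,300,0]);P=sol.x
E
python3 - <<'E'
from k import *
print(P.round(1),sol.cost,np.abs(sol.fun).max())
q=np.array([-36,11.4,126,74.2,103.9,-49.5])
for p,b in[((400,-20,270),65),((400,-110,270),58),((405,-200,270),50),((380,-290,240),43),((349,-359,200),40),((454,-401,200),40),((454,-401,88),40)]:
    q,c=ik(np.array(p,float),tilt(b,90),P,q);print(p,b,q.round(1),round(c,3))
E
```

```text
[-1.000e-01  3.685e+02  5.536e+02  3.188e+02  5.120e+01  3.398e+02
  6.160e+01] 0.06963143701076203 0.21283128804901708
(400, -20, 270) 65 [-59.1   6.5 125.3  65.8 114.7 -47.2] 0.0
(400, -110, 270) 58 [-67.6  11.7 119.3  64.9 116.  -46.9] 0.0
(405, -200, 270) 50 [-73.9  17.  112.7  66.8 115.4 -45. ] 0.0
(380, -290, 240) 43 [-81.3  25.7 105.5  65.8 115.1 -46.6] 0.0
(349, -359, 200) 40 [-86.3  35.6  96.8  63.7 115.9 -48.5] 0.0
(454, -401, 200) 40 [-77.2  42.6  85.5  72.4 111.1 -41.4] 0.0
(454, -401, 88) 40 [-77.2  55.6  80.   69.9 108.6 -49. ] 0.0
```

apply_moves(angular=[[0,0,-0.25],[0,0,-0.25],[0,0,-0.25],[0,0,-0.25],[0,0,-0.25],[0,0,-0.375],[0,0,-0.375],[0,0,-0.375],[0,0,-0.375],[0,0,-0.375],[0,0,-0.29],[0,0,-0.29],[0,0,-0.29],[0,0,-0.125],[0,0,-0.125],[0,0,-0.125],[0,0,0],[0,0,0]], travel=[[-0.22,-0.765,0.2],[-0.22,-0.765,0.2],[-0.22,-0.765,0.2],[-0.22,-0.765,0.2],[-0.22,-0.765,0.2],[0.025,-0.9,0],[0.025,-0.9,0],[0.025,-0.9,0],[0.025,-0.9,0],[0.025,-0.9,0],[-0.21,-0.75,-0.25],[-0.21,-0.75,-0.25],[-0.21,-0.75,-0.25],[-0.26,-0.575,-0.33],[-0.26,-0.575,-0.33],[-0.26,-0.575,-0.33],[0,0,0],[0,0,0]], jaw=[0.5,0.5,0.5,0.5,0.5,0.5,0.5,0.5,0.5,0.5,0.5,0.5,0.5,0.5,0.5,0.5,0.5,0.5])

```text
time: 14.4
tool_pos: [348.3, -358.1, 199.0]
tcp_rot: [-71.5, -89.9, -68.5]
ft_force: [-0.8, 0.3, -0.9]
finger_gap: 50.4
grip_force: 47.6
```

```bash
python3 - <<'E'
from h import *
st=r.sense();print(st['time'],st['tool_pos'],st['tcp_rot'],st['joint_pos'].round(1),st['ft_force'])
R=Ro.from_euler('xyz',st['tcp_rot'],degrees=True);print(R.as_matrix().round(4))
np.savez('pics/w5st.npz',p=st['tool_pos'],o=st['tcp_rot']);save('wrist','pics/w5.png')
E
```

```text
14.4 [ 348.33902821 -358.0975713   199.018616  ] [-71.52615694 -89.91845537 -68.47062823] [-86.4  35.6  96.9  63.6 115.9 -48.6] [-0.77471655  0.27504653 -0.8646811 ]
[[ 5.000e-04  6.428e-01  7.660e-01]
 [-1.300e-03 -7.660e-01  6.428e-01]
 [ 1.000e+00 -1.300e-03  5.000e-04]]
```

View pics/w5.png

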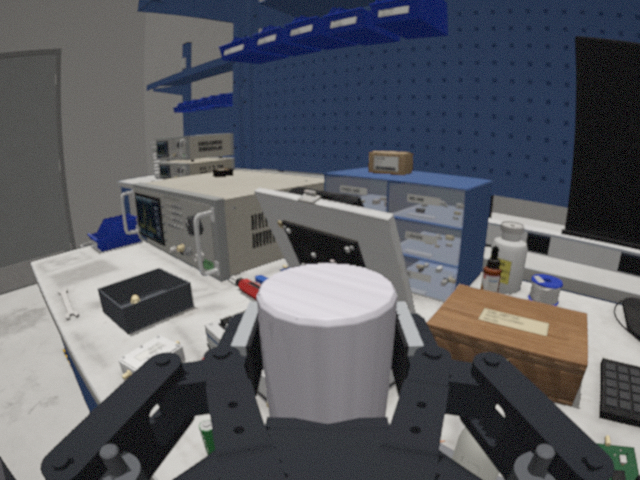

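The cup hides the peg, and its foot is only just visible near (462,450). I'll back off for a clear view.

apply_moves(angular=[[0,0,0],[0,0,0],[0,0,0],[0,0,0],[0,0,0]], travel=[[-0.6,-0.08,0],[-0.6,-0.08,0],[-0.6,-0.08,0],[-0.5,-0.08,0],[0,0,0]], jaw=[0.5,0.5,0.5,0.5,0.5])

```text
time: 15.08
tool_pos: [255.6, -371.8, 199.7]
tcp_rot: [159.9, -89.9, 60.0]
ft_force: [0.1, -0.7, -2.1]
finger_gap: 50.6
grip_force: 47.7
```

```bash
python3 - <<'E'
from h import *
st=r.sense();print(st['time'],st['tool_pos'],st['tcp_rot'],st['joint_pos'].round(1),st['ft_force'])
np.savez('pics/w6st.npz',p=st['tool_pos'],o=st['tcp_rot']);s=save('wrist','pics/w6.png')
cv2.imwrite('pics/w6z.png',cv2.resize(s['color'][240:480,320:640,::-1],None,fx=2.5,fy=2.5))
E
```

```text
15.075 [ 255.64622251 -371.80788258  199.73040894] [159.88187734 -89.94556022  60.04369958] [-95.5  36.1  95.9  55.8 121.9 -52.1] [ 0.10199742 -0.70030591 -2.1307692 ]
```

View pics/w6z.png

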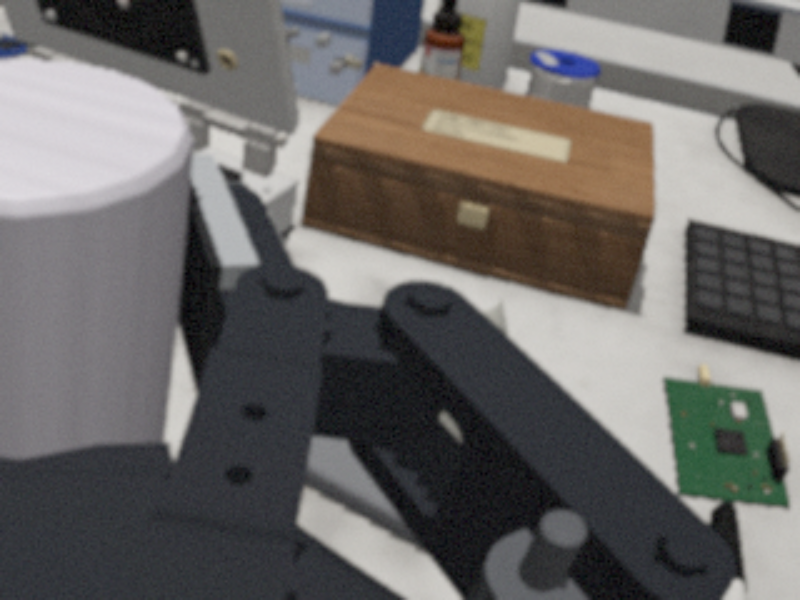

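The gripper knuckle hides the peg, which should be near (490,310) in the crop. Lowering the tool will raise the peg in the view.

apply_moves(angular=[[0,0,0],[0,0,0],[0,0,0],[0,0,0],[0,0,0]], travel=[[0,0,-0.4],[0,0,-0.55],[0,0,-0.55],[0,0,-0.25],[0,0,0]], jaw=[0.5,0.5,0.5,0.5,0.5])

```text
time: 15.75
tool_pos: [256.6, -370.8, 128.7]
tcp_rot: [-60.8, -89.9, -79.2]
ft_force: [0.7, 0.6, -1.5]
finger_gap: 50.6
grip_force: 47.6
```

```bash
python3 - <<'E'
from h import *
st=r.sense();print(st['time'],st['tool_pos'],st['tcp_rot'],st['ft_force'])
np.savez('pics/w7st.npz',p=st['tool_pos'],o=st['tcp_rot']);s=save('wrist','pics/w7.png')
ims=[s['color']]+[r.snapshot('wrist')['color'] for _ in range(3)]
w=np.mean(ims,0).astype(np.uint8)[:,:,::-1]
a=cv2.imread('pics/scene0.png');b=cv2.imread('pics/side0.png')
z=lambda i,x,y,ww,h,k:cv2.resize(i[y:y+h,x:x+ww],None,fx=k,fy=k,interpolation=cv2.INTER_CUBIC)
top=z(w,440,220,200,85,4)   # 800x340
bot=np.hstack([z(a,380,180,50,32,8),z(b,330,178,50,32,8)]) #800x256
cv2.imwrite('pics/v.png',np.vstack([top,bot]))
E
```

```text
15.75 [ 256.63792752 -370.81492762  128.74829797] [-60.80426713 -89.89940125 -79.17052165] [ 0.70960831  0.55526002 -1.52380937]
```

View pics/v.png

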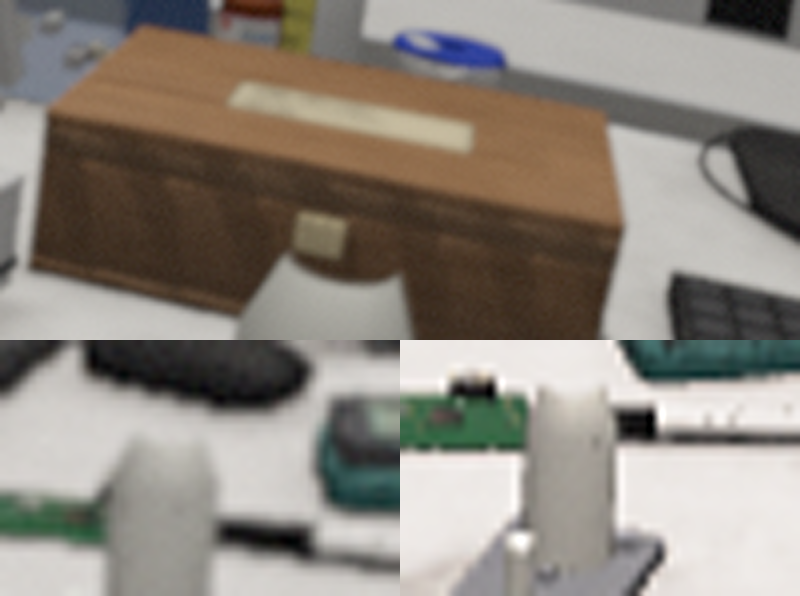

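The peg top shows in the wrist view at (511,284)–(540,288). In scene and side its columns are about 400.2 and 351.3.

```bash
python3 - <<'E'
from h import *
from scipy.optimize import least_squares
S=np.load('pics/scene0.npz');D=np.load('pics/side0.npz');W=np.load('pics/w7.npz');st=np.load('pics/w7st.npz')
print([wray(W,st,440+u/4,220+v/4,94).round(1)[:2] for u,v in((287,258),(402,273),(345,290))])
def wproj(X):
    M=np.array(W["mount"]);R=Ro.from_euler('xyz',st['o'],degrees=True).as_matrix()
    c=M[:3,:3].T@(R.T@(X-st['p'])-M[:3,3]);t=np.arctan2(np.hypot(c[0],c[1]),c[2]);k=W['fx']*t/np.hypot(c[0],c[1])
    return c[0]*k+W['cx'],c[1]*k+W['cy']
cw=np.array([wray(W,st,440+u/4,220+v/4,94)[:2] for u,v in((287,258),(402,273))]).mean(0);print('mid',cw)
mw=wproj(np.r_[cw,94])
def f(p):
    a=proj(S,[p[0],p[1],60]);b=proj(D,[p[0],p[1],60]);t=proj(S,[p[0],p[1],94]);u=proj(D,[p[0],p[1],94]);w=wproj(np.r_[p,94])
    return [(a[0]-400.25),(b[0]-351.3),(t[1]-192.2)*.5,(u[1]-184.2)*.5,(w[0]-mw[0])*.7,(w[1]-mw[1])*.4]
s=least_squares(f,[459,-397]);print(s.x,s.fun.round(2))
E
```

```text
[array([ 453.8, -399.9]), array([ 460.9, -423.7]), array([ 444.7, -414.3])]
mid [ 457.33432573 -411.80011749]
[ 460.79686138 -410.98164938] [ 0.56 -0.22 -0.46 -1.21 -0.11 -0.65]
```

```bash
python3 - <<'E'
from h import *
S=np.load('pics/scene0.npz');D=np.load('pics/side0.npz')
def wproj(W,st,X):
    M=np.array(W["mount"]);R=Ro.from_euler('xyz',st['o'],degrees=True).as_matrix()
    c=M[:3,:3].T@(R.T@(np.array(X)-st['p'])-M[:3,3]);h=np.hypot(c[0],c[1]);k=W['fx']*np.arctan2(h,c[2])/h
    return (c[0]*k+W['cx']).round(1),(c[1]*k+W['cy']).round(1)
W=np.load('pics/w5.npz');st=np.load('pics/w5st.npz')
for X in((511,194,45),(519,91,45),(394,80,45),(384,184,45)):print('tray',X,wproj(W,st,X))
print('short',ray(S,388.6,212.4,48).round(),ray(D,345,202.4,48).round(), 'base', ray(S,388.6,220,12).round(),ray(D,345,212,12).round())
for p in((459,-397),(460.8,-411),(459,-404)):
  print(p,[np.round(proj(C,[*p,z]),1) for C in(S,D) for z in(12,94)],wproj(np.load('pics/w7.npz'),np.load('pics/w7st.npz'),[*p,94]))
E
```

```text
tray (511, 194, 45) (np.float64(155.3), np.float64(267.1))
tray (519, 91, 45) (np.float64(185.0), np.float64(280.7))
tray (394, 80, 45) (np.float64(119.1), np.float64(306.3))
tray (384, 184, 45) (np.float64(94.5), np.float64(288.0))
short [ 471. -346.   48.] [ 468. -346.   48.] base [ 481. -375.   12.] [ 468. -345.   12.]
(459, -397) [array([398.5, 219. ]), array([400.4, 192.7]), array([350.5, 205.1]), array([351.1, 183.6])] (np.float64(509.9), np.float64(281.6))
(460.8, -411) [array([399.7, 217.4]), array([401.6, 191.3]), array([350.8, 203.2]), array([351.3, 181.8])] (np.float64(526.1), np.float64(284.8))
(459, -404) [array([399.4, 218.2]), array([401.3, 192. ]), array([350.9, 204.2]), array([351.5, 182.7])] (np.float64(517.7), np.float64(283.6))
```

apply_moves(angular=[[0,0,0],[0,0,0],[0,0,0],[0,0,0],[0,0,0],[0,0,0],[0,0,0],[0,0,0],[0,0,0],[0,0,0],[0,0,0],[0,0,0],[0,0,0],[0,0,0]], travel=[[0,0,0.3],[0,0,0.6],[0,0,0.6],[0,0,0.26],[0.4,-0.07,0],[0.7,-0.13,0],[0.8,-0.145,0],[0.8,-0.145,0],[0.8,-0.145,0],[0.7,-0.13,0],[0.5,-0.09,0],[0.25,-0.045,0],[0,0,0],[0,0,0]], jaw=[0.5,0.5,0.5,0.5,0.5,0.5,0.5,0.5,0.5,0.5,0.5,0.5,0.5,0.5])

```text
time: 17.7
tool_pos: [453.7, -407.5, 199.7]
tcp_rot: [-128.2, -90.0, -11.8]
ft_force: [0.1, -0.1, -0.6]
finger_gap: 50.7
grip_force: 47.6
```

```bash
python3 - <<'E'
from h import *
st=r.sense();print(st['time'],st['tool_pos'].round(1),st['ft_force'].round(2),st['wrist_torque'].round(3),st['finger_gap'])
R=Ro.from_euler('xyz',st['tcp_rot'],degrees=True).as_matrix();print(R.round(4))
cup=st['tool_pos']+7*R[:,2];print('cup axis',cup)
# relative check: peg/cup columns by horizontal edges
for n in('scene','side'):
    s=save(n,f'pics/{n}8.png');g=np.mean([r.snapshot(n)['color'].astype(float) for _ in range(4)],0)
    S0=np.load(f'pics/{n}0.npz')['color'].astype(float)
    for z in(60,150,105):
        u,v=proj(s,[cup[0],cup[1],z]);print(n,z,round(u,1),round(v,1))
        i=int(round(v));lo=int(u)-14
        print([int(x) for x in g[i-1:i+2,lo:lo+29].mean((0,2))])
E
```

```text
17.7 [ 453.7 -407.5  199.7] [ 0.1  -0.12 -0.61] [-0.485  0.458  0.   ] 50.65822556161591
[[ 7.000e-04  6.423e-01  7.664e-01]
 [-1.000e-04 -7.664e-01  6.423e-01]
 [ 1.000e+00 -5.000e-04 -4.000e-04]]
cup axis [ 459.03421683 -403.00336932  199.71857222]
scene 60 400.4 203.2
[79, 79, 72, 69, 64, 60, 71, 91, 106, 115, 118, 120, 120, 120, 121, 123, 124, 125, 126, 124, 110, 78, 60, 58, 58, 62, 69, 76, 84]
scene 150 402.5 173.4
[61, 62, 59, 58, 77, 103, 114, 118, 122, 124, 125, 126, 122, 111, 108, 111, 112, 111, 112, 113, 109, 110, 116, 127, 136, 159, 182, 193, 197]
scene 105 401.4 188.5
[204, 204, 204, 204, 204, 203, 203, 203, 201, 200, 198, 195, 193, 191, 186, 178, 174, 171, 163, 142, 133, 131, 131, 130, 130, 130, 135, 151, 168]
side 60 351.1 191.9
[172, 172, 173, 171, 190, 173, 174, 176, 142, 111, 117, 120, 122, 123, 124, 125, 126, 124, 125, 120, 172, 173, 126, 152, 123, 122, 151, 166, 163]
side 150 351.8 167.4
[32, 33, 35, 34, 35, 36, 32, 114, 116, 122, 126, 131, 132, 130, 136, 111, 111, 113, 112, 112, 112, 105, 131, 228, 224, 224, 218, 219, 220]
side 105 351.5 179.9
[234, 230, 229, 234, 233, 232, 232, 232, 233, 233, 234, 234, 235, 235, 235, 234, 232, 231, 229, 227, 219, 122, 56, 58, 65, 74, 65, 75, 65]
```

apply_moves(angular=[[0,0,0],[0,0,0],[0,0,0],[0,0,0],[0,0,0],[0,0,0],[0,0,0]], travel=[[0,0,-0.3],[0,0,-0.4],[0,0,-0.2],[0,0,-0.1],[0,0,-0.1],[0,0,-0.1],[0,0,0]], jaw=[0.5,0.5,0.5,0.5,0.5,0.5,0.5])

```text
time: 19.08
tool_pos: [454.5, -408.6, 152.4]
tcp_rot: [120.0, -89.8, 99.9]
ft_force: [2.3, -5.1, 0.5]
finger_gap: 50.5
grip_force: 48.0
```

apply_moves(angular=[[0,0,0],[0,0,0],[0,0,0]], travel=[[0,0,-0.1],[0,0,-0.1],[0,0,0]], jaw=[0.5,0.5,0.5])

```text
time: 19.45
tool_pos: [455.0, -410.3, 144.9]
tcp_rot: [118.2, -89.7, 101.5]
ft_force: [4.7, -12.1, 0.2]
finger_gap: 50.5
grip_force: 48.4
```

apply_moves(angular=[[0,0,0],[0,0,0],[0,0,0]], travel=[[0.02,-0.08,0],[0.02,-0.07,0],[0,0,0]], jaw=[0.5,0.5,0.5])

```text
time: 19.82
tool_pos: [455.9, -413.0, 143.4]
tcp_rot: [-113.4, -89.9, -26.5]
ft_force: [-0.0, 0.3, -1.8]
finger_gap: 51.0
grip_force: 47.6
```

apply_moves(angular=[[0,0,0],[0,0,0],[0,0,0]], travel=[[0,0,-0.1],[0,0,-0.1],[0,0,0]], jaw=[0.5,0.5,0.5])

```text
time: 20.2
tool_pos: [455.8, -413.0, 135.2]
tcp_rot: [-98.9, -89.9, -41.1]
ft_force: [0.2, 1.1, -0.7]
finger_gap: 50.9
grip_force: 47.6
```

apply_moves(angular=[[0,0,0],[0,0,0],[0,0,0],[0,0,0],[0,0,0],[0,0,0],[0,0,0]], travel=[[0,0,-0.15],[0,0,-0.15],[0,0,-0.15],[0,0,-0.15],[0,0,-0.15],[0,0,-0.1],[0,0,0]], jaw=[0.5,0.5,0.5,0.5,0.5,0.5,0.5])

```text
time: 21.08
tool_pos: [455.8, -413.3, 101.5]
tcp_rot: [-117.3, -90.0, -22.7]
ft_force: [0.1, -0.5, -0.9]
finger_gap: 50.6
grip_force: 47.6
```

```bash
python3 - <<'E'
from h import *
st=r.sense();print(st['time'],st['tool_pos'].round(1),st['ft_force'].round(2),st['wrist_torque'].round(3),st['finger_gap'])
R=Ro.from_euler('xyz',st['tcp_rot'],degrees=True).as_matrix();print(R.round(4))
E
```

```text
21.075 [ 455.8 -413.3  101.5] [ 0.08 -0.51 -0.92] [-0.468  0.504 -0.019] 50.556676238472
[[ 7.000e-04  6.427e-01  7.661e-01]
 [-3.000e-04 -7.661e-01  6.427e-01]
 [ 1.000e+00 -7.000e-04 -3.000e-04]]
```

Free so far. I'll go down slowly until it touches.

apply_moves(angular=[[0,0,0],[0,0,0],[0,0,0],[0,0,0],[0,0,0]], travel=[[0,0,-0.1],[0,0,-0.075],[0,0,-0.05],[0,0,-0.05],[0,0,0]], jaw=[0.5,0.5,0.5,0.5,0.5])

```text
time: 21.7
tool_pos: [455.8, -413.4, 90.7]
tcp_rot: [-147.6, -90.0, 7.6]
ft_force: [0.1, -0.7, -1.8]
finger_gap: 50.6
grip_force: 47.6
```

apply_moves(angular=[[0,0,0],[0,0,0],[0,0,0]], travel=[[0,0,-0.04],[0,0,-0.04],[0,0,0]], jaw=[0.5,0.5,0.5])

```text
time: 22.08
tool_pos: [455.9, -413.6, 88.3]
tcp_rot: [65.5, -90.0, 154.5]
ft_force: [-1.4, 0.4, 3.5]
finger_gap: 50.9
grip_force: 47.6
```

apply_moves(angular=[[0,0,0],[0,0,0],[0,0,0]], travel=[[0,0,-0.025],[0,0,0],[0,0,0]], jaw=[0.5,0.5,0.5])

```text
time: 22.45
tool_pos: [455.8, -413.6, 88.2]
tcp_rot: [50.8, -89.9, 169.3]
ft_force: [-1.3, 2.0, 7.3]
finger_gap: 50.8
grip_force: 47.6
```

```bash
python3 - <<'E'
from h import *
st=r.sense();print(st['time'],st['tool_pos'].round(2),st['ft_force'].round(2),st['wrist_torque'].round(3),st['finger_gap'])
s=r.snapshot('side');g=np.mean([r.snapshot('side')['color'].astype(float) for _ in range(4)],0)
for z in(111,16,94):print(z,np.round(proj(s,[461.1,-408.8,z]),1))
c=int(round(proj(s,[461,-409,60])[0]));print(c,[int(x) for x in g[165:215,c-3:c+4].mean((1,2))])
E
```

```text
22.45 [ 455.81 -413.64   88.18] [-1.33  1.97  7.29] [ 0.741 -0.512  0.327] 50.77990139757047
111 [351.2 177.4]
16 [350.6 202.5]
94 [351.1 182. ]
351 [75, 69, 84, 103, 124, 154, 207, 212, 177, 141, 189, 234, 239, 238, 238, 239, 237, 179, 123, 131, 139, 128, 106, 103, 102, 102, 113, 120, 121, 121, 121, 121, 121, 121, 121, 121, 123, 126, 127, 129, 129, 118, 97, 130, 149, 147, 147, 147, 147, 146]
```

apply_moves(angular=[[0,0,0],[0,0,0],[0,0,0],[0,0,0],[0,0,0],[0,0,0],[0,0,0],[0,0,0]], travel=[[0,0,0.02],[0,0,0],[0,0,0],[0,0,0],[0,0,0],[0,0,0],[0,0,0],[0,0,0]], jaw=[0.5,0.6,0.65,0.75,0.85,1,1,1])

```text
time: 23.7
tool_pos: [455.9, -413.4, 87.5]
tcp_rot: [-172.2, -90.0, 32.2]
ft_force: [0.2, -0.5, -0.1]
finger_gap: 85.4
grip_force: 0.0
```

apply_moves(angular=[[0,0,0],[0,0,0],[0,0,0],[0,0,0],[0,0,0],[0,0,0],[0,0,0],[0,0,0],[0,0,0],[0,0,0]], travel=[[-0.153,-0.129,0],[-0.23,-0.193,0],[-0.383,-0.322,0],[-0.383,-0.322,0],[-0.383,-0.322,0],[-0.383,-0.322,0],[-0.383,-0.322,0],[-0.3,-0.25,0],[0,0,0],[0,0,0]], jaw=[1,1,1,1,1,1,1,1,1,1])

```text
time: 24.95
tool_pos: [352.2, -500.4, 87.3]
tcp_rot: [-126.6, -90.0, -13.4]
ft_force: [0.8, 0.4, 0.2]
finger_gap: 85.4
grip_force: 0.0
```

```bash
python3 - <<'E'
from h import *
st=r.sense();print(st['time'],st['tool_pos'].round(2),st['ft_force'].round(2),st['finger_gap'])
for n in('side','scene'):
    s=save(n,f'pics/{n}9.png');g=np.mean([r.snapshot(n)['color'].astype(float) for _ in range(4)],0)
    for z in(111,16):print(n,z,np.round(proj(s,[461.1,-408.8,z]),1))
    u=proj(s,[461,-409,60]);c=int(round(u[0]));v0=int(u[1])-25
    print(v0,[int(x) for x in g[v0:v0+50,c-2:c+3].mean((1,2))])
    for z in(35,60,95):
        u=proj(s,[461,-409,z]);v=int(round(u[1]));lo=int(u[0])-15
        print(z,lo,[int(x) for x in g[v-1:v+2,lo:lo+31].mean((0,2))])
E
```

```text
24.95 [ 352.24 -500.38   87.28] [0.82 0.45 0.25] 85.3793255474624
side 111 [351.2 177.4]
side 16 [350.6 202.5]
166 [38, 62, 92, 125, 169, 207, 222, 229, 231, 235, 237, 237, 237, 237, 238, 235, 178, 119, 131, 134, 134, 134, 134, 134, 133, 134, 134, 134, 133, 134, 134, 134, 134, 134, 134, 133, 134, 134, 134, 132, 123, 93, 127, 149, 147, 147, 147, 147, 154, 143]
35 335 [232, 232, 233, 233, 233, 233, 234, 239, 180, 111, 119, 127, 131, 133, 132, 134, 134, 133, 135, 132, 131, 124, 112, 213, 234, 232, 232, 233, 233, 232, 233]
60 335 [119, 119, 118, 119, 119, 118, 137, 121, 106, 111, 119, 125, 129, 132, 130, 134, 134, 134, 136, 134, 132, 129, 121, 144, 173, 162, 159, 173, 172, 160, 157]
95 336 [188, 163, 167, 158, 172, 161, 240, 215, 107, 124, 150, 166, 182, 182, 182, 182, 187, 154, 181, 168, 160, 129, 129, 147, 97, 83, 85, 85, 85, 81, 95]
scene 111 [401.6 185.9]
scene 16 [399.4 216.3]
177 [51, 46, 47, 42, 35, 92, 177, 212, 215, 213, 213, 205, 177, 136, 126, 128, 130, 129, 129, 129, 130, 129, 130, 130, 129, 129, 129, 129, 129, 129, 129, 129, 129, 129, 129, 128, 129, 129, 128, 129, 129, 132, 125, 122, 134, 139, 138, 132, 117, 100]
35 384 [206, 207, 207, 207, 210, 206, 179, 126, 110, 118, 122, 125, 125, 127, 129, 128, 129, 130, 129, 128, 127, 120, 119, 139, 181, 204, 207, 206, 205, 204, 204]
60 385 [74, 70, 71, 70, 67, 73, 92, 110, 117, 121, 123, 124, 126, 128, 129, 128, 130, 130, 129, 128, 126, 121, 118, 117, 114, 114, 119, 126, 133, 141, 142]
95 386 [205, 205, 205, 206, 204, 181, 124, 104, 113, 120, 123, 122, 126, 128, 131, 133, 133, 128, 128, 129, 125, 116, 118, 153, 187, 193, 193, 194, 195, 196, 198]
```

```bash
python3 - <<'E'
from h import *
for n in('side','scene'):
    s=np.load(f'pics/{n}9.npz');d=np.array(s['R'])[2][:2];d=d/np.linalg.norm(d);p=np.array([461.1,-408.8])-26*d
    print(n,[np.round(proj(s,[*p,z]),1) for z in(111,16,116,21)])
E
```

```text
side [array([351.7, 180.8]), array([351.1, 206. ]), array([351.8, 179.4]), array([351.1, 204.8])]
scene [array([403.2, 188.7]), array([400.9, 219.6]), array([403.4, 187. ]), array([401.1, 218.1])]
```

```bash
python3 -c "
from bench import r
print(r.hand_in())"
```

```text
the job is handed in; nothing more can be done
None
```

The job is handed in: both adapters are in the parts tray, and the empty cup hangs upside down on the tall peg. The rim came to a firm stop on the spacers at about 7 N. After release, camera edges put the rim at spacer height, and the gripper stood about 135 mm clear at 25 s.

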